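Catch the stoppers in the wash cup and snap it into the shaker clip

ROBOT

A 6-joint arm with a two-finger parallel gripper is mounted at the origin on a cart in front of the work surface, level with it; the furniture and walls round the work are solid. World frame = base frame: x ahead of the robot, y to its left, z up, the work surface at z = 0. Lengths are in m, angles in rad, forces in N, time in s.
With the tool pointing down it reaches from about 0.25 to 0.775 m from the base axis. Payload 8.9 kg.
Tool frame: the origin (TCP) lies midway between the tips of the shut fingers; the grasp point (between the pads) lies 19 mm behind it; z points along the fingers, y is the line along which they close (so a half turn about z gives the same grasp; the last joint's range is limited). The gripper opens to 85 mm and grips with 20 to 120 N. Pads are 22 mm wide; open, the fingers measure 114 mm over their backs; the gripper's body (76 mm by 85 mm) begins 54 mm behind the grasp point. The pads swing forward as they close: fully open they stand 13 mm farther back than shut.
Start: joints at [-1.308, 0.291, -0.153, 1.127, 0, 1.431], TCP at [0.205, -0.483, 0.231] pointing down, gripper open.
Joint ranges: [-2.52, 2.52], [-0.91, 1.74], [-1.3, 1.37], [-1.96, 2.02], [-1.52, 1.47], [-3.14, 3.14]. Speed limits (rad/s): [2.22, 2.22, 2.79, 3.14, 3.14, 3.14].

INTERFACE

Orientations are given as a rotation vector (axis times angle).
In Python, from rig import * gives the robot as it stands.
- The arm moves only by the tool carry_out, never from a script. Its argument "increments" is a list that holds one entry, the list of rows, each a list of 7 numbers: the turn, a rotation vector about the tool's x, y, z in units of 5 degrees (1.0 is 5 degrees), then the shift along the tool's x, y, z in units of 60 mm (1.0 is 60 mm), then the closure, from -1 (fully open) to 1 (shut). In form: [[[wx, wy, wz, dx, dy, dz, jaw], ...]]. A call has 1 to 8 rows; each row is the pose to reach, as a shift and turn from the pose commanded when the call began, along the tool's axes at that moment; what a row does not reach only later rows make up. A row lasts 1/8 s, in which the tool goes at most 62.5 mm and 10.7 degrees, less where a joint would pass 70% of its speed; a pose out of reach is approached as far as the arm can. A call with a gripper value outside its range is refused whole. The fingers move at their own pace and stop on an object; "squeeze" is the grip in N (left out, the last holds). Time passes only in rows, so rows that repeat a pose let the fingers close. It gives the time, the measured TCP pose, the force, the opening and the grip force at its end, in the units of the state.
- read_state(): the state, without advancing time (a new reading comes with each control period).
- get_image(name): name is "side" or "top" or "wrist"; returns the picture (420x560x3 uint8, red, green, blue); there is no depth.
- camera_model(name): a dict with "K" (3x3 intrinsics, pixels), "eye" and "orientation" of the camera in the world. Camera axes: x right, y up, looking along -z (the intrinsics and any distortion apply to the point x, -y, -z); pixel columns grow to the right and rows downward; lengths in m; the calibration is good to about 2 mm. A picture is of the moment at which its call begins: read the wrist's pose just before it. camera_model takes no time and is no camera call; for the wrist camera it gives the pose at the moment of the call.
- close_job(): hands the job in; it is judged then, once.
The state is a dict: "time_s": time; "joint_positions": joint angles; "joint_vel": joint speeds; "effort": joint torques, N m; "eef_pos": TCP position; "tcp_rot": TCP orientation; "contact_force": force on the tool from outside, world axes, zero at the start; "wrist_torque": the same for the moment, N m; "finger_gap": finger opening in m; "finger_force": force on a finger pad.
Only numpy, scipy, OpenCV 4.12 (cv2) and the standard library are available. Lean on these libraries where they do the work, as an engineer would, in place of code of your own. Each camera call takes 0.05 s, during which the arm holds its last target. There are 200 camera calls.

TASK

Load the stoppers for their rinse: carry the steel wash cup by its arched handle to the small tilted chute, push the chute's plate right back with the cup so that the three rubber stoppers slide out, and catch all three in the cup before it touches down anywhere. Then press the cup down into the four-fingered spring clip on the shaker until it snaps, and keep pressing it firmly onto the sprung base plate: finish like that, still gripping the handle and pushing down. Leave the other things on the bench alone.

Things in the scene. Friction and masses are not known exactly. Their poses are not given: they have to be found in the camera images.
- cup: open round wash cup of plain steel, about 0.18 kg, with a rigid arched handle over its mouth; origin = centre of its underside, z up. Foot: a flange of diameter 90, 4 thick, at the very bottom; above it the wall has diameter 80 and rises to the rim
- cup_rim (a point): centre of the cup's mouth, 72 mm above its underside; rim 84 mm across outside, 76 inside; cup's axes
- cup_grip (a point): centre of the black grip bar on top of the handle, 157 mm above the underside on the cup's axis. The bar lies along the cup's y axis: 56 long, 10 thick (x), 22 high; pinch it across the 10 mm from above. The two 12 mm wide side straps stand at y = +-42 and close in above 112 mm height; the arch is open below the bar, seen along x
- chute: small aluminium chute on a steel stand; origin on the bench straight below the lip. Its x axis points horizontally up the chute, away from the outlet; z up. It rises at 42 degrees along +x, is 145 long, 37 wide, its side walls 20 high; the stand begins 12 mm behind the lip (x = 12), 84 wide
- chute_lip (a point): middle of the lower edge (lip) of the chute's floor, 115 mm above the bench, axes as the chute; the stoppers slide out over it towards -x
- push_plate (a joint): travel of the chute's push plate, m: 0 = sprung forward, 0.024 = fully pushed back, along the chute's +x. It carries the stop pin that holds the stoppers; they are let go from about 0.017 on and leave within a second. Its spring pushes back with 0.6 N at rest, 2 N fully back
- push_face (a point): point on the front of the push plate, 17 mm below the lip's height and at rest 5 mm behind the lip (chute +x); it moves with the plate. Upright steel plate 46 wide, spanning 9 to 49 mm below the lip. A cup rim held 9 to 13 mm below the lip, handle bar along the chute's y, pushes it; when fully back the lip is over the mouth, 13 mm beyond its middle
- stopper1: solid rubber stopper, 28 mm across, 22 high, 14 g, the lowest of three that stand in a row in the chute; origin = centre of the flat end on the chute's floor
- stopper2: the same, the middle one in the chute
- stopper3: the same, the highest one in the chute
- shaker: white bench shaker 170 x 180 mm with a square aluminium platform, its top 67 mm above the bench; in the platform's middle a spring clip for the cup; origin = centre of the underside, on the clip's axis
- clip_noses (a point): on the clip's axis, 85 mm above the bench: level of the noses of the four sprung steel fingers (14 wide, 90 degrees apart; tops 12.5 mm above, flared to 98 mm across). The noses leave 84 mm, so the cup's 90 mm foot spreads them: the push climbs to 10 to 20 N as the foot reaches this level, then drops; the cup may be turned any way about the vertical
- clip_seat (a point): on the clip's axis, 79.5 mm above the bench: level of the cup's underside when the fingers spring over its foot flange; z up
- base_plate (a joint): travel of the sprung plate in the clip that the cup stands on, m: 0 = up, its top 1.5 mm above clip_seat; 0.0065 = down on its stop; 2.5 N per mm. About 0.0015 with the cup snapped in and not pressed
- centrifuge: beige bench centrifuge that stands fixed between the chute and the shaker, behind the cup: its front with knobs reaches forward to x = 0.50, from y = -0.09 to 0.21, 192 mm high; carry the cup round its front; origin = centre of its underside
- timer: white kitchen-type timer, 68 x 62 x 18, a bystander; origin = centre of its underside
- marker: marker pen, 140 long, 12 thick, a bystander; origin = centre of its underside
- dropper: dropper bottle, diameter 26, 83 high, a bystander; origin = centre of its underside
- petri: round closed dish, 84 across, 16 high, a bystander; origin = centre of its underside

How it is judged:
By the outcome, as a careful person would: the job done as asked, in the order asked, and still so for the second after the job is handed in, while the arm keeps its last pose, push and grip.
It also fails if it takes over 48 s, if anything falls off the work surface, if the arm or the gripper's body presses on something with over 40 N, if the wrist force passes 120 N, or if a joint passes its speed limit or range.

## Working session

There is one attempt and no reset: what is moved stays moved. The work goes in short steps, Python scripts to look and compute and a tool call to move; the robot and the scene stay as the last step left them, time stands still between calls to the robot, and variables do not carry over. Pictures are saved under pics/ and viewed, at most 10 in all, crops included, and the job is handed in when it is done.

Besides the shell and the picture viewer there is one more tool, called as name(argument=value, ...) on one line, values as JSON. carry_out: Moves the arm, as the interface text tells. Its arguments: {"type":"object","properties":{"increments":{"type":"array","items":{"type":"array","items":{"type":"array","items":{"type":"number"}}}},"squeeze":{"type":"number"}},"required":["increments"]}

```bash
mkdir -p pics; ls; python3 - <<'E'
from rig import *
import cv2
s=read_state();print(s)
for n in("side","top","wrist"):
    m=camera_model(n);print(n,m)
    cv2.imwrite(f"pics/{n}0.png",get_image(n)[:,:,::-1])
E
```

```text
pics
{'time_s': 0.0, 'joint_positions': array([-1.30828096e+00,  2.91290155e-01, -1.54138249e-01,  1.12665731e+00,
       -2.24409760e-05,  1.43148632e+00]), 'joint_vel': array([ 0.00150902,  0.00021313,  0.00017317,  0.00126139, -0.00093514,
       -0.00014037]), 'effort': array([ 1.02731639e-03, -5.37139106e+01,  3.31374407e+01,  1.58933562e-02,
       -1.74002989e-04,  1.36225597e-05]), 'eef_pos': array([ 0.2052066 , -0.48276857,  0.2307227 ]), 'tcp_rot': array([-3.07713933e+00, -6.26691458e-01,  1.59806500e-04]), 'contact_force': array([ 0.65461114, -0.36336602,  0.05029854]), 'wrist_torque': array([ 0.03391183, -0.05930019,  0.01452516]), 'finger_force': 0.0, 'finger_gap': 0.08560310181694585}
side {'K': array([[505.98187452,   0.        , 277.54216971],
       [  0.        , 505.98187452, 210.68835619],
       [  0.        ,   0.        ,   1.        ]]), 'eye': array([ 0.38196965, -1.0894184 ,  1.02179838]), 'orientation': array([ 0.87136773, -0.07192473, -0.13578802])}
top {'K': array([[385.53341019,   0.        , 278.67805815],
       [  0.        , 385.53341019, 209.92979749],
       [  0.        ,   0.        ,   1.        ]]), 'eye': array([ 0.32542613, -0.05665345,  1.16996654]), 'orientation': array([ 0.16980806, -0.15517146, -1.45890657])}
wrist {'K': array([[328.68040197,   0.        , 275.48230756],
       [  0.        , 328.68040197, 210.71039931],
       [  0.        ,   0.        ,   1.        ]]), 'eye': array([ 0.28192242, -0.44909542,  0.37372435]), 'orientation': array([-0.29261182,  0.19673341, -1.15893894])}
```

View pics/side0.png

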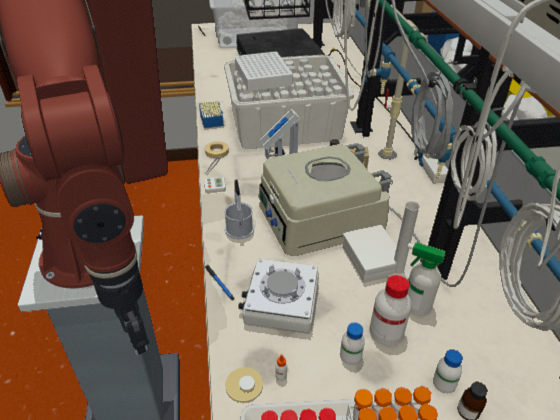

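View pics/top0.png

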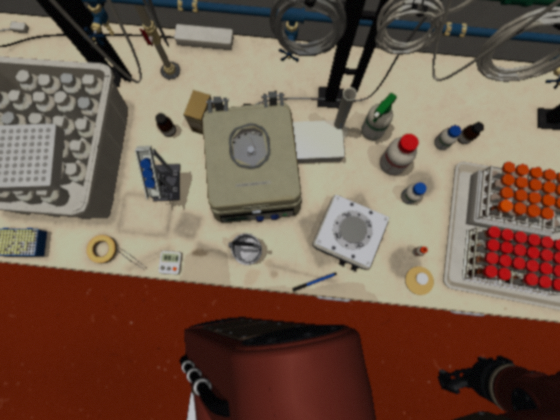

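The side view shows the cup at about (238,222), the chute at (280,132), the shaker at (282,290) and the centrifuge at (325,195). In the top view the cup is at (247,249), the chute at (155,175) and the shaker at (351,231). I'll zoom in on these.

```bash
cat > h.py <<'E'
import numpy as np, cv2
from scipy.spatial.transform import Rotation as R
from scipy.optimize import least_squares
def proj(m,P):
    p=R.from_rotvec(m["orientation"]).inv().apply(np.atleast_2d(P)-m["eye"])
    K=m["K"]; return np.c_[K[0,2]+K[0,0]*p[:,0]/-p[:,2], K[1,2]-K[1,1]*p[:,1]/-p[:,2]]
def ray(m,u,v):
    K=m["K"]; d=np.array([(u-K[0,2])/K[0,0],-(v-K[1,2])/K[1,1],-1]); return R.from_rotvec(m["orientation"]).apply(d)
def atz(m,u,v,z):
    d=ray(m,u,v); return m["eye"]+d*(z-m["eye"][2])/d[2]
def crop(im,u,v,w,h,s):
    u=int(u-w/2);v=int(v-h/2); c=cv2.resize(im[v:v+h,u:u+w],None,fx=s,fy=s,interpolation=cv2.INTER_CUBIC)
    for k in range(0,w,10): cv2.putText(c,str(u+k) if k%20==0 else "|",(k*s,8),0,.3,(0,0,255),1)
    for k in range(0,h,10): cv2.putText(c,str(v+k),(0,k*s+4),0,.3,(0,0,255),1)
    return c
E
python3 - <<'E'
from h import *; from rig import camera_model
a=cv2.imread("pics/side0.png");b=cv2.imread("pics/top0.png")
A=np.hstack([crop(a,u,v,66,74,4) for u,v in((240,215),(282,140),(284,295))])
B=np.hstack([crop(b,u,v,66,74,4) for u,v in((247,245),(160,175),(351,231))])
cv2.imwrite("pics/m.png",np.vstack([A,B]))
t=camera_model("top");s=camera_model("side")
print(atz(t,247,249,.1),atz(t,351,231,.08),atz(s,283,285,.08),atz(s,238,235,0.03))
E
```

```text
[0.43280677 0.04143352 0.1       ] [ 0.51739928 -0.24596677  0.08      ] [ 0.52654801 -0.26256397  0.08      ] [ 0.43556629 -0.01150395  0.03      ]
```

View pics/m.png

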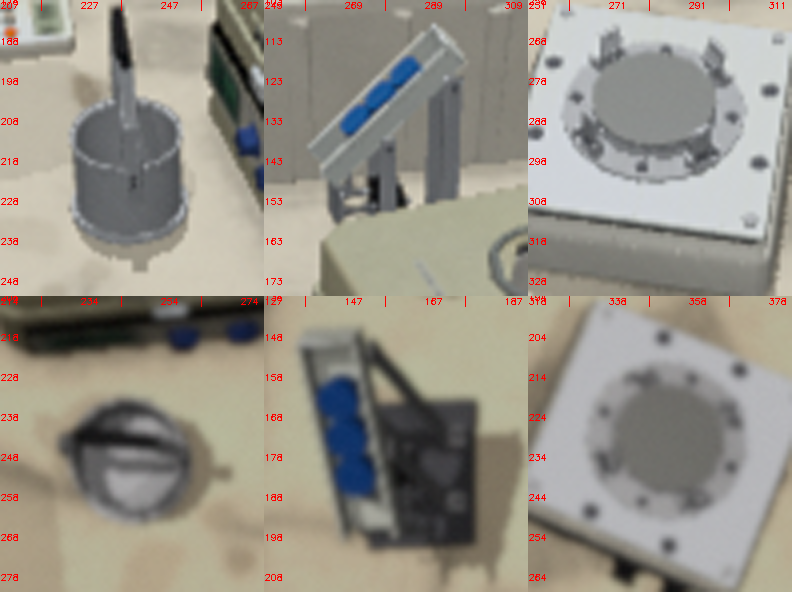

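The crops show the cup upright with its bar along image-horizontal in the top view. The chute's lip faces the robot (its corners are at about (148,198) and (160,196) in the top view), and the clip disc is at top (353,230) and side (282,282). I'll use the wrist camera for precise views.

```bash
cat >> h.py <<'E'
def plan(s,pos,xdir,cup=None):
    """rows units to reach TCP pos with tool z down and tool x axis along heading xdir (rad)"""
    T=R.from_rotvec(s["tcp_rot"]); x=np.array([np.cos(xdir),np.sin(xdir),0]); z=np.array([0,0,-1.])
    G=R.from_matrix(np.c_[x,np.cross(z,x),z]); w=(T.inv()*G).as_rotvec()/np.radians(5)
    return np.r_[w,T.inv().apply(np.array(pos)-s["eef_pos"])/.06]
E
python3 - <<'E'
from h import *; from rig import *
s=read_state();m=camera_model("wrist");T=R.from_rotvec(s["tcp_rot"]);print(T.as_matrix().round(3))
C=R.from_rotvec(m["orientation"]);print("cam in tool",T.inv().apply(m["eye"]-s["eef_pos"]),"look",T.inv().apply(-C.as_matrix()[:,2]),"up",T.inv().apply(C.as_matrix()[:,1]))
t=camera_model("top");sd=camera_model("side")
def tri(a,b):
    f=lambda P:np.r_[proj(t,P)[0]-a,proj(sd,P)[0]-b]
    r=least_squares(f,[.45,0,.1]);return r.x.round(4),r.fun.round(2)
print("clip",tri((353,230),(282.3,282.5)))
# bar centre; side bar (207+122/4,178+35/4), top (227...)
print("bar",tri((214+125/4,208+(441-296)/4),(207+122/4,178+35/4)))
print("lip",[atz(t,u,v,.12).round(3) for u,v in((147.75,198.25),(160.5,196.5))])
print("chute top",[atz(t,u,v,.225).round(3) for u,v in((136,148),(151,146))])
for nm,p,h in(("shaker",(.45,-.25,.33),-np.pi/2),("cup",(.36,.02,.33),-np.pi/2),("chute",(.45,.2,.33),-np.pi/2)):
    print(nm,[plan(s,p,hh).round(2) for hh in(h,-h)])
E
```

```text
[[ 0.92   0.391 -0.   ]
 [ 0.391 -0.92   0.001]
 [ 0.    -0.001 -1.   ]]
cam in tool [ 0.08381873 -0.00120355 -0.14289792] look [-0.32699187 -0.0015755   0.94502584] up [0.94502571 0.00120329 0.32699383]
clip (array([ 0.5244, -0.252 ,  0.0771]), array([ 0.08, -1.01, -0.85,  0.21]))
bar (array([0.4413, 0.0419, 0.163 ]), array([ 0.08, -1.12, -1.17,  0.24]))
lip [array([0.543, 0.333, 0.12 ]), array([0.551, 0.299, 0.12 ])]
chute top [array([0.65 , 0.348, 0.225]), array([0.66 , 0.311, 0.225])]
shaker [array([-1.00e-02,  1.00e-02,  2.26e+01,  5.27e+00, -1.98e+00, -1.65e+00]), array([-1.00e-02, -1.00e-02, -1.34e+01,  5.27e+00, -1.98e+00, -1.65e+00])]
cup [array([-1.00e-02,  1.00e-02,  2.26e+01,  5.65e+00, -6.71e+00, -1.64e+00]), array([-1.00e-02, -1.00e-02, -1.34e+01,  5.65e+00, -6.71e+00, -1.64e+00])]
chute [array([-1.00e-02,  1.00e-02,  2.26e+01,  8.21e+00, -8.88e+00, -1.64e+00]), array([-1.00e-02, -1.00e-02, -1.34e+01,  8.21e+00, -8.88e+00, -1.64e+00])]
```

carry_out(increments=[[[0,0,-13.4,5.2,-2,-1.7,-1],[0,0,-13.4,5.2,-2,-1.7,-1],[0,0,-13.4,5.2,-2,-1.7,-1],[0,0,-13.4,5.2,-2,-1.7,-1],[0,0,-13.4,5.2,-2,-1.7,-1],[0,0,-13.4,5.2,-2,-1.7,-1],[0,0,-13.4,5.2,-2,-1.7,-1],[0,0,-13.4,5.2,-2,-1.7,-1]]])

```text
time_s: 1.15
eef_pos: [0.4457, -0.2503, 0.3331]
tcp_rot: [-2.22, -2.222, 0.0]
contact_force: [0.8, -0.7, -0.7]
finger_gap: 0.0856
finger_force: 0.0
```

carry_out(increments=[[[0,0,0,0,0,0,-1],[0,0,0,0,0,0,-1]]])

```text
time_s: 1.4
eef_pos: [0.4452, -0.2511, 0.3332]
tcp_rot: [-2.223, -2.22, 0.0]
contact_force: [0.5, 0.5, 0.8]
finger_gap: 0.0853
finger_force: 0.0
```

```bash
python3 - <<'E'
from h import *; from rig import *
import pickle
s=read_state();m=camera_model("wrist");im=get_image("wrist")[:,:,::-1]
cv2.imwrite("pics/w1.png",im);pickle.dump(m,open("w1.pkl","wb"))
print(s["time_s"],s["eef_pos"],s["tcp_rot"],s["joint_positions"])
print(plan(s,(.45,.04,.34),np.pi/2).round(2),plan(s,(.52,.27,.34),np.pi/2).round(2))
E
```

```text
1.4 [ 0.44517851 -0.25106045  0.33315615] [-2.22253810e+00 -2.21988204e+00  3.79251512e-05] [-6.56629218e-01  2.30276818e-01  3.09860765e-02  1.37183265e+00
  1.81996500e-05  9.15362879e-01]
[-0.   -0.   -0.01  4.85  0.07 -0.11] [-0.   -0.   -0.01  8.69  1.24 -0.11]
```

carry_out(increments=[[[0,0,0,4.8,0,0,-1],[0,0,0,4.8,0,0,-1],[0,0,0,4.8,0,0,-1],[0,0,0,4.8,0,0,-1],[0,0,0,4.8,0,0,-1],[0,0,0,4.8,0,0,-1],[0,0,0,4.8,0,0,-1],[0,0,0,4.8,0,0,-1]]])

```text
time_s: 2.45
eef_pos: [0.4455, 0.0362, 0.3333]
tcp_rot: [2.223, 2.22, -0.0]
contact_force: [0.5, -0.7, 0.4]
finger_gap: 0.0855
finger_force: 0.0
```

```bash
python3 - <<'E'
from h import *; from rig import *
import pickle
s=read_state();m=camera_model("wrist");im=get_image("wrist")[:,:,::-1]
cv2.imwrite("pics/w2.png",im);pickle.dump(m,open("w2.pkl","wb"))
E
```

carry_out(increments=[[[0,0,0,3.8,1.2,0,-1],[0,0,0,3.8,1.2,0,-1],[0,0,0,3.8,1.2,0,-1],[0,0,0,3.8,1.2,0,-1],[0,0,0,3.8,1.2,0,-1],[0,0,0,3.8,1.2,0,-1],[0,0,0,3.8,1.2,0,-1],[0,0,0,3.8,1.2,0,-1]]])

```text
time_s: 3.5
eef_pos: [0.5174, 0.2642, 0.3338]
tcp_rot: [2.223, 2.22, 0.001]
contact_force: [-0.3, -0.2, 0.6]
finger_gap: 0.0852
finger_force: 0.0
```

```bash
python3 - <<'E'
from h import *; from rig import *
import pickle
s=read_state();m=camera_model("wrist");im=get_image("wrist")[:,:,::-1]
cv2.imwrite("pics/w3.png",im);pickle.dump(m,open("w3.pkl","wb"))
print(s["time_s"],s["eef_pos"])
for i,P in((1,(.524,-.252,.08)),(2,(.441,.042,.16)),(3,(.547,.316,.115))):print(proj(pickle.load(open(f"w{i}.pkl","rb")),P))
E
```

```text
3.5 [0.51742632 0.26423391 0.33378079]
[[341.06252444 171.70321185]]
[[272.21297861 182.41423845]]
[[304.02567475 130.3178217 ]]
```

View pics/w3.png

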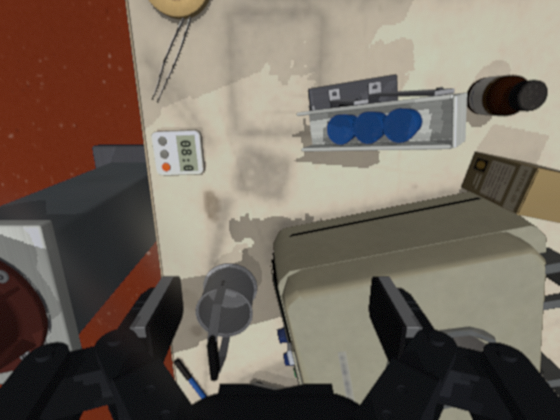

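View pics/w1.png

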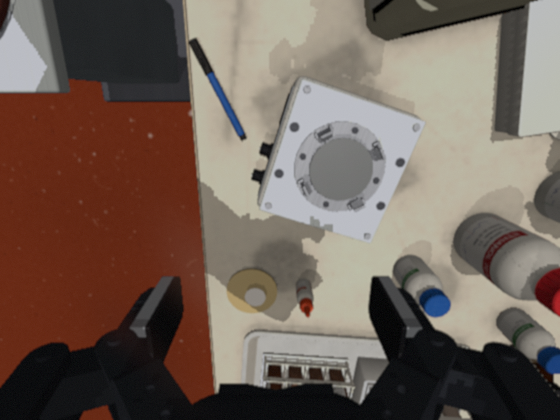

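View pics/w2.png

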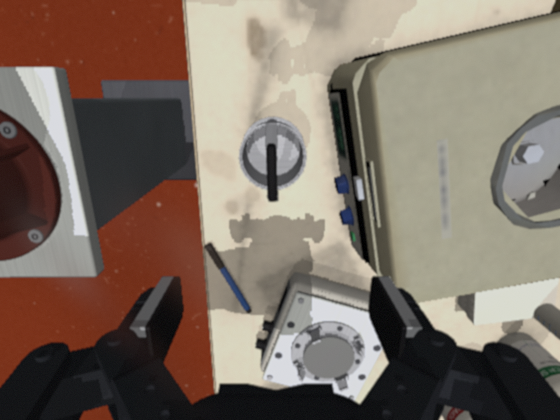

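w3 shows the chute with its lip edge at about x=305, y=110–148, the floor rising to the right and the stoppers at (342,128), (371,127) and (403,125). w1 shows the clip disc at (340,168). w2 shows the cup at about (273,155), with the black bar from (272,146) to (273,200). I'll zoom in to get exact pixels.

```bash
python3 - <<'E'
from h import *
w=[cv2.imread(f"pics/w{i}.png") for i in(1,2,3)]
A=crop(w[2],385,118,196,74,4)
B=np.hstack([crop(w[1],273,158,76,94,3),crop(w[0],340,168,180,94,3)])
o=np.zeros((600,790,3),np.uint8);o[:A.shape[0],:A.shape[1]]=A;o[300:300+B.shape[0],:B.shape[1]]=B
cv2.imwrite("pics/m2.png",o)
# disc
g=w[0].astype(int);hsv=cv2.cvtColor(w[0],cv2.COLOR_BGR2HSV)
print(w[0][168,325:400:6].tolist())
E
```

```text
[[118, 119, 119], [116, 118, 118], [116, 117, 118], [116, 117, 117], [115, 116, 116], [114, 116, 116], [113, 115, 115], [113, 115, 115], [151, 148, 148], [159, 156, 155], [187, 181, 179], [196, 189, 187], [194, 188, 186]]
```

View pics/m2.png

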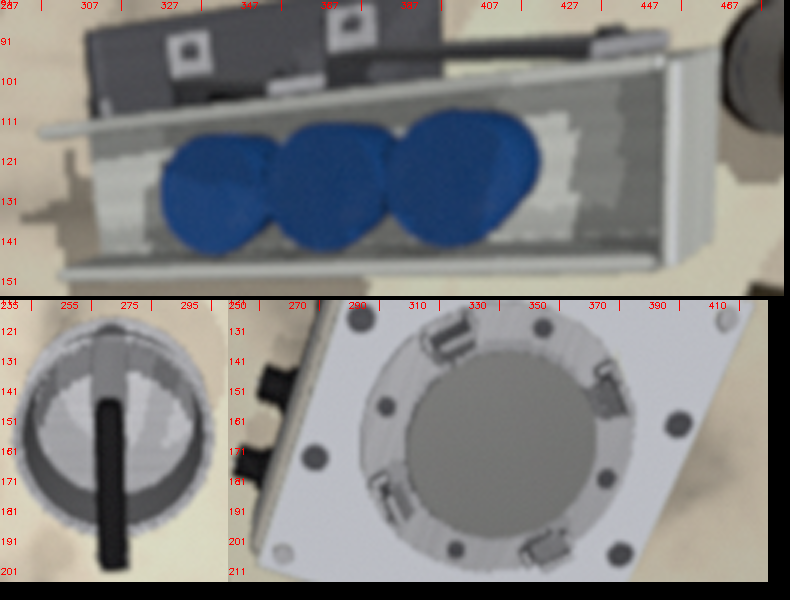

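The zoom gives: the chute floor's lip edge at (310.8,119.8)–(312.8,142.3), wall-top front corners at (297,114) and (302,149.8), and back corners at (452.5,96.5) and (450.8,146.5). The cup rim spans x 239.5–306, with its bottom near y 188.5. The bar is at x≈272, ending at y=200.5. The disc is centred near (342,168).

```bash
python3 - <<'E'
from h import *; import pickle
w1,w2,w3=[pickle.load(open(f"w{i}.pkl","rb")) for i in(1,2,3)]
from rig import camera_model
t=camera_model("top");sd=camera_model("side")
# chute
c,s=np.cos(np.radians(42)),np.sin(np.radians(42))
def pts(p):
    lx,ly,th,hw=p; loc=[]
    for sy in(1,-1):
        loc+= [(0,sy*hw,0),(-20*s/1e3,sy*.0185,.020*c),(.145*c-20*s/1e3,sy*.0185,.145*s+.020*c)]
    q=np.array(loc);C,S=np.cos(th),np.sin(th)
    return np.c_[lx+C*q[:,0]-S*q[:,1],ly+S*q[:,0]+C*q[:,1],.115+q[:,2]]
obs=np.array([(310.8,119.8),(297.,114),(452.5,96.5),(312.8,142.3),(302,149.8),(450.8,146.5)])
r=least_squares(lambda p:(proj(w3,pts(p))-obs).ravel(),[.547,.316,.1,.017]);print("chute",r.x.round(4),np.degrees(r.x[2]));print(r.fun.reshape(-1,2).round(1))
print("top",proj(t,pts(r.x)).round(1).tolist());print("side",proj(sd,pts(r.x)).round(1).tolist())
# disc
im=cv2.imread("pics/w1.png").astype(int);mask=((abs(im-116).max(2)<9)*255).astype(np.uint8)
n,l,st,ce=cv2.connectedComponentsWithStats(cv2.morphologyEx(mask,cv2.MORPH_OPEN,np.ones((5,5))));k=l[168,340]
cn=max(cv2.findContours((l==k).astype(np.uint8),0,1)[0],key=cv2.contourArea);e=cv2.fitEllipse(cn);print("disc",e)
a=np.linspace(0,2*np.pi,60)
pb=cn[:,0,:].astype(float)
q=np.array([atz(w1,u,v,.081) for u,v in pb])[:,:2]
rr=least_squares(lambda p:np.hypot(q[:,0]-p[0],q[:,1]-p[1])-p[2],[.52,-.25,.03],loss="soft_l1",f_scale=.001);print("clip",rr.x)
P=[*rr.x[:2],.081];print(proj(t,P),proj(sd,P),proj(w2,P))
# cup
def cup(x,y,ps,full=False):
    C,S=np.cos(ps),np.sin(ps)
    ring=lambda r,z:np.c_[x+r*np.cos(a),y+r*np.sin(a),0*a+z]
    bar=np.array([[x-S*v,y+C*v,z] for v,z in((-.028,.168),(.028,.168),(.028,.146))])
    return ring(.042,.072),ring(.045,.002),bar
f=lambda p:np.r_[(lambda R1,R2,b:[R1[:,0].min()-239.5,R1[:,0].max()-306,R1[:,1].max()-188.5,b[0,0]-272.7,b[0,1]-200.5,b[1,0]-271.7])(*[proj(w2,z) for z in cup(*p)])]
r=least_squares(f,[.44,.04,0]);print("cup",r.x,r.fun.round(1))
A,B,b=[proj(w2,z) for z in cup(*r.x)];print("flange top",B[:,1].min(),"rim top",A[:,1].min(),b.round(1).tolist())
E
```

```text
chute [0.5539 0.3165 0.1621 0.0118] 9.287769949719452
[[-1.8 -1.2]
 [-0.5  1. ]
 [ 0.7 -0.4]
 [-0.9 -1.4]
 [-0.5  1.3]
 [ 1.9  0.9]]
top [[150.8, 195.7], [146.6, 199.1], [134.7, 149.8], [159.2, 195.2], [160.0, 198.4], [149.1, 149.1]]
side [[262.9, 143.9], [258.3, 139.6], [290.0, 108.6], [264.9, 147.6], [261.5, 145.4], [293.7, 114.0]]
disc ((340.54071044921875, 168.96188354492188), (59.35733413696289, 63.93258285522461), 55.98747634887695)
clip [ 0.52294801 -0.24953956  0.03774729]
[[352.4420154 229.1670863]] [[280.75514559 280.96696896]] [[328.47004189 358.12264604]]
cup [0.44103347 0.0538041  0.01043988] [-0.8  1.1  0.1 -0.1 -0.  -0.1]
flange top 114.66613915451018 rim top 120.22085043414414 [[272.6, 200.5], [271.6, 142.7], [271.8, 139.8]]
```

```bash
python3 - <<'E'
from h import *; import pickle
from rig import camera_model
w2,w3=[pickle.load(open(f"w{i}.pkl","rb")) for i in(2,3)]
t=camera_model("top");sd=camera_model("side");a=np.linspace(0,6.283,80)
for y in(.048,.054):
  for n,m in(("top",t),("side",sd),("w2",w2),("w3",w3)):
    for nm,r,z in(("rim",.042,.072),("foot",.045,.0)):
        P=proj(m,np.c_[.441+r*np.cos(a),y+r*np.sin(a),0*a+z]);print(y,n,nm,P.min(0).round(1),P.max(0).round(1))
    print("   bar",proj(m,[[.441,y-.028,.168],[.441,y+.028,.168],[.441,y-.028,.146]]).round(1).tolist())
A=cv2.imread("pics/side0.png");B=cv2.imread("pics/top0.png");C=cv2.imread("pics/w2.png")
for z in(.048,.054):
  pass
def draw(im,m,y,u,v,w,h,s):
    im=cv2.resize(im,None,fx=s,fy=s,interpolation=cv2.INTER_CUBIC)
    for r,z in((.042,.072),(.045,.0)):
        P=(proj(m,np.c_[.441+r*np.cos(a),y+r*np.sin(a),0*a+z])+.5)*s
        cv2.polylines(im,[P.astype(np.int32)],True,(0,0,255),1)
    P=(proj(m,[[.441,y-.028,.168],[.441,y+.028,.168]])+.5)*s;cv2.polylines(im,[P.astype(np.int32)],False,(0,255,0),1)
    u=int(u-w/2)*s;v=int(v-h/2)*s;return im[v:v+h*s,u:u+w*s]
o=np.vstack([np.hstack([draw(A,sd,y,240,210,52,74,4),draw(B,t,y,247,245,52,74,4),draw(C,w2,y,273,158,92,74,4)]) for y in(.048,.054)])
cv2.imwrite("pics/ov.png",o);print(o.shape)
E
```

```text
0.048 top rim [231.1 232.4] [260.6 261.8]
0.048 top foot [233. 235.] [262.6 264.6]
   bar [[253.5, 243.9], [232.2, 241.6], [254.0, 244.9]]
0.048 side rim [223.  201.5] [251.8 220. ]
0.048 side foot [223.5 219.1] [253.4 239.1]
   bar [[236.8, 190.3], [235.1, 178.4], [237.2, 196.6]]
0.048 w2 rim [238.9 125.2] [306.9 193. ]
0.048 w2 foot [242.1 118.9] [304.5 181.6]
   bar [[272.3, 206.1], [271.9, 149.0], [272.5, 199.5]]
0.048 w3 rim [195.7 290.7] [253.2 339. ]
0.048 w3 foot [203.8 264.5] [257.8 311.3]
   bar [[214.1, 384.5], [211.0, 347.2], [217.2, 370.3]]
0.054 top rim [229.  232.2] [258.5 261.6]
0.054 top foot [231.  234.8] [260.6 264.4]
   bar [[251.2, 243.7], [229.9, 241.4], [251.8, 244.7]]
0.054 side rim [222.9 200.3] [251.6 218.6]
0.054 side foot [223.3 217.8] [253.2 237.7]
   bar [[236.6, 189.0], [234.9, 177.2], [237.0, 195.3]]
0.054 w2 rim [238.7 120. ] [307.1 188.5]
0.054 w2 foot [242.  114.4] [304.7 177.7]
   bar [[272.2, 200.3], [271.9, 142.5], [272.4, 194.1]]
0.054 w3 rim [195.4 287. ] [253.1 335.8]
0.054 w3 foot [203.6 261.2] [257.7 308.3]
   bar [[213.8, 380.7], [210.7, 342.9], [216.9, 366.6]]
(592, 784, 3)
```

View pics/ov.png

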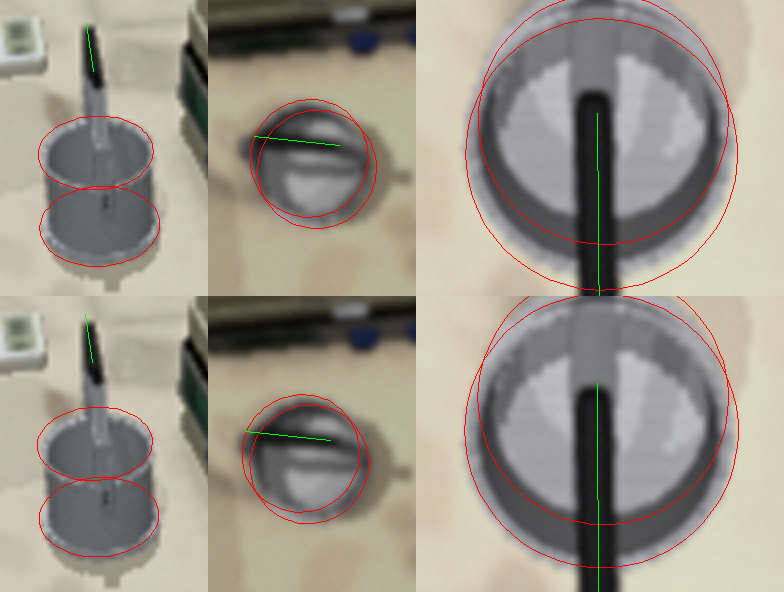

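The overlays show the wrist view fits the cup at y≈0.054 (bottom right panel), while the top view prefers about 0.050. I'll use wrist-based coordinates throughout so a bias cancels, and narrow the jaws to clear the centrifuge.

```bash
python3 - <<'E'
from h import *; from rig import *
s=read_state();print(s["eef_pos"],plan(s,(.441,.0535,.334),np.pi/2+.01).round(3),plan(s,(.441,.0535,.138),np.pi/2+.01).round(3))
E
```

```text
[0.51741939 0.2644331  0.33374023] [ 6.000e-03 -2.000e-03 -1.250e-01 -3.517e+00 -1.270e+00 -6.000e-03] [ 6.000e-03 -2.000e-03 -1.250e-01 -3.517e+00 -1.272e+00  3.261e+00]
```

carry_out(increments=[[[0,0,-0.12,-3.52,-1.27,0,0.2],[0,0,-0.12,-3.52,-1.27,0,0.2],[0,0,-0.12,-3.52,-1.27,0,0.2],[0,0,-0.12,-3.52,-1.27,0,0.2],[0,0,-0.12,-3.52,-1.27,0,0.2],[0,0,-0.12,-3.52,-1.27,0,0.2],[0,0,-0.12,-3.52,-1.27,0.7,0.2],[0,0,-0.12,-3.52,-1.27,1.4,0.2]]])

```text
time_s: 4.55
eef_pos: [0.4419, 0.055, 0.2484]
tcp_rot: [2.207, 2.234, 0.002]
contact_force: [0.4, -0.5, -0.3]
finger_gap: 0.0343
finger_force: 0.0
```

```bash
python3 - <<'E'
from h import *; from rig import *
s=read_state();print(s["eef_pos"],s["finger_gap"],plan(s,(.441,.0535,.138),np.pi/2+.01).round(3))
E
```

```text
[0.44191979 0.05504159 0.2483991 ] 0.03427338583173236 [ 0.016 -0.002  0.026 -0.026 -0.018  1.84 ]
```

carry_out(increments=[[[0,0,0,0,0,0.6,0.2],[0,0,0,0,0,1.2,0.2],[0,0,0,0,0,1.6,0.2],[0,0,0,0,0,1.85,0.2],[0,0,0,0,0,1.85,0.2]]])

```text
time_s: 5.18
eef_pos: [0.4406, 0.055, 0.1374]
tcp_rot: [-2.206, -2.234, 0.002]
contact_force: [-0.2, 0.0, 0.9]
finger_gap: 0.0342
finger_force: 0.0
```

carry_out(increments=[[[0,0,0,0,0,0,1],[0,0,0,0,0,0,1],[0,0,0,0,0,0,1],[0,0,0,0,0,0,1]]], squeeze=90)

```text
time_s: 5.68
eef_pos: [0.4419, 0.0543, 0.1391]
tcp_rot: [2.209, 2.233, 0.003]
contact_force: [0.0, 1.9, 6.1]
finger_gap: 0.0086
finger_force: 88.9
```

```bash
python3 - <<'E'
from h import *; from rig import *
s=read_state();print(s["time_s"],s["eef_pos"],s["finger_gap"],s["finger_force"],s["contact_force"],plan(s,(.441,.0535,.138),np.pi/2+.01).round(3))
E
```

```text
5.675 [0.44190702 0.0543141  0.13911022] 0.008594687769283354 88.85425329208374 [0.01887203 1.86158623 6.08721981] [ 0.019 -0.006  0.011 -0.013 -0.015  0.018]
```

```bash
python3 - <<'E'
from h import *; from rig import *; import pickle
w3=pickle.load(open("w3.pkl","rb"));print("timer",[atz(w3,u,v,.018).round(3) for u,v in((152,130),(204,174))])
s=read_state();h=np.pi/2+.162
for p in((.440,.0545,.200),(.440,.2,.2),(.500,.307,.2),(.502,.3065,.1715)):print(p,plan(s,p,h).round(2))
E
```

```text
timer [array([0.348, 0.308, 0.018]), array([0.415, 0.247, 0.018])]
(0.44, 0.0545, 0.2) [ 0.02 -0.   -1.73  0.   -0.03 -1.01]
(0.44, 0.2, 0.2) [ 0.02 -0.   -1.73  2.43 -0.   -1.01]
(0.5, 0.307, 0.2) [ 0.02 -0.   -1.73  4.2   1.02 -1.01]
(0.502, 0.3065, 0.1715) [ 0.02 -0.   -1.73  4.19  1.05 -0.54]
```

carry_out(increments=[[[0,0,0,0,0,-0.3,1],[0,0,0,0,0,-0.7,1],[0,0,0,0,0,-1,1],[0,0,0,0,0,-1,1],[0,0,0,0,0,-1,1]]])

```text
time_s: 6.3
eef_pos: [0.4409, 0.054, 0.1977]
tcp_rot: [-2.209, -2.233, 0.001]
contact_force: [-0.5, -0.2, -2.2]
finger_gap: 0.0086
finger_force: 87.9
```

carry_out(increments=[[[0,0,0,0.7,0,0,1],[0,0,0,1.6,0,0,1],[0,0,-0.4,2.5,0,0,1],[0,0,-0.9,3.3,0.3,0,1],[0,0,-1.4,3.9,0.8,0,1],[0,0,-1.7,4.2,1,0,1],[0,0,-1.7,4.2,1.03,0.2,1],[0,0,-1.7,4.2,1.03,0.45,1]]])

```text
time_s: 7.3
eef_pos: [0.4995, 0.3059, 0.1695]
tcp_rot: [-2.038, -2.39, 0.003]
contact_force: [-0.5, -0.3, -1.6]
finger_gap: 0.0086
finger_force: 88.0
```

carry_out(increments=[[[0,0,0,0,0,0,1],[0,0,0,0,0,0,1]]])

```text
time_s: 7.55
eef_pos: [0.5, 0.3061, 0.1714]
tcp_rot: [-2.039, -2.39, 0.0]
contact_force: [-0.4, 0.2, -0.6]
finger_gap: 0.0082
finger_force: 88.0
```

```bash
python3 - <<'E'
from h import *; from rig import *; import pickle
s=read_state();m=camera_model("wrist");im=get_image("wrist")[:,:,::-1]
pickle.dump(m,open("w4.pkl","wb"));cv2.imwrite("pics/w4.png",im)
sd=get_image("side")[:,:,::-1]
o=np.zeros((420,800,3),np.uint8);o[:,:560]=im;o[:300,560:800]=cv2.resize(sd[90:165,240:300],(240,300),interpolation=cv2.INTER_CUBIC);cv2.imwrite("pics/c4.png",o)
print(s["time_s"],s["eef_pos"],R.from_rotvec(s["tcp_rot"]).as_matrix().round(3),s["contact_force"])
print(plan(s,(.5565-.013*.987,.3165-.013*.161,.1715),np.pi/2+.162).round(2))
E
```

```text
7.55 [0.500048   0.30612395 0.17140936] [[-0.158  0.987 -0.   ]
 [ 0.987  0.158 -0.   ]
 [-0.    -0.    -1.   ]] [-0.43467032  0.22234047 -0.64654768]
[-0.    0.   -0.04  0.02  0.74 -0.  ]
```

View pics/c4.png

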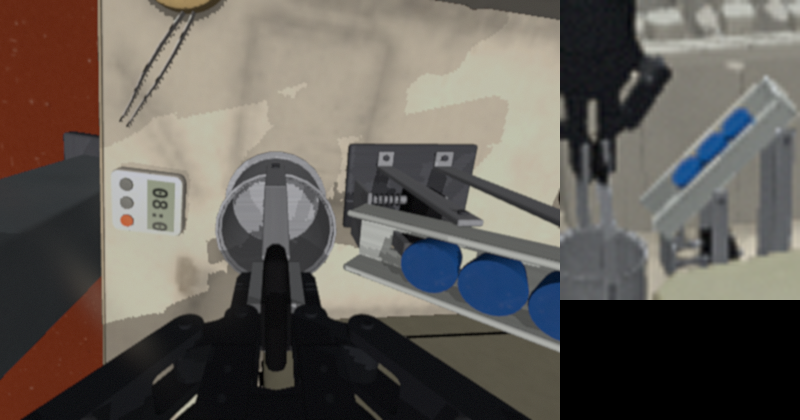

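```bash
python3 - <<'E'
from h import *; import pickle
w4=pickle.load(open("w4.pkl","rb"));a=np.linspace(0,6.283,80)
s_,c_=np.sin(np.radians(42)),np.cos(np.radians(42))
for lx,ly,th in((.554,.3165,.162),(.558,.3165,.162)):
    C,S=np.cos(th),np.sin(th)
    q=np.array([(0,.0165,0),(0,-.0165,0),(-.02*s_,.0185,.02*c_),(-.02*s_,-.0185,.02*c_),(.08*c_-.02*s_,-.0185,.08*s_+.02*c_)])
    print(proj(w4,np.c_[lx+C*q[:,0]-S*q[:,1],ly+S*q[:,0]+C*q[:,1],.115+q[:,2]]).round(1).tolist())
P=proj(w4,np.c_[.500+.042*np.cos(a),.306+.042*np.sin(a),0*a+.105]);print("rim",P.min(0),P.max(0))
im=cv2.imread("pics/w4.png");cv2.imwrite("pics/c5.png",crop(im,300,225,200,140,4))
E
```

```text
[[362.8, 208.3], [358.8, 254.8], [346.8, 213.1], [343.0, 268.4], [489.3, 323.0]]
[[368.9, 209.2], [364.6, 255.6], [353.3, 214.1], [349.1, 269.3], [497.3, 324.1]]
rim [215.63143216 168.6900278 ] [338.13439308 282.49719396]
```

View pics/c5.png

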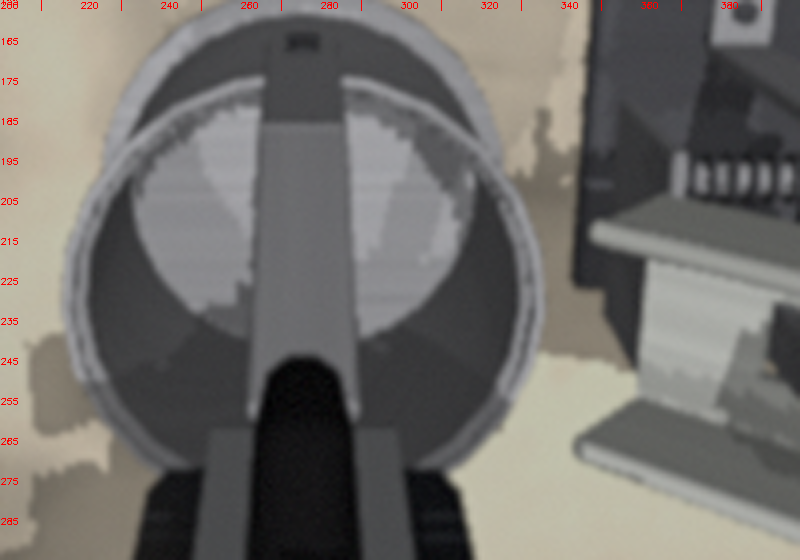

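The zoomed view shows the cup held upright. Its rim spans x 216–335.5 with its top near y 174, and the chute's wall fronts are at (347.5,213) and (343.8,267.5), matching the fit for lip x≈0.5545. The cup's rim appears a few mm off the TCP, so I'll fit its in-hand pose.

```bash
python3 - <<'E'
from h import *; from rig import *; import pickle
w4=pickle.load(open("w4.pkl","rb"));a=np.linspace(0,6.283,2000)
im=cv2.imread("pics/w4.png");g=cv2.cvtColor(im,cv2.COLOR_BGR2GRAY)
print("flange col 262",g[146:166,255].tolist()); print("rim row 228",g[228,208:226].tolist(),g[228,325:342].tolist()); print("col 250 rim",g[168:190,250].tolist())
s=read_state();T=R.from_rotvec(s["tcp_rot"])
rim=np.array([(216,228),(335.5,228),(250,178.3),(305,182.5)],float);fl=np.array([(227.5,196),(325,192.5),(276,152.3)],float)
def D(P,o): return np.array([ (lambda d:(d*1)[np.argmin(abs(d))])(np.hypot(*(P-q).T)) for q in o])
def model(p):
    Q=T*R.from_rotvec([p[3],0,0])*R.from_rotvec([0,p[4],0]); o=[]
    for r,h in((.042,.138-.072),(.045,.138-.002)):   # below TCP along tool z, origin TCP
        L=np.c_[r*np.cos(a),r*np.sin(a),0*a+h]; o.append(proj(w4,s["eef_pos"]+Q.apply(L)+T.apply([p[0],p[1],p[2]])))
    return o
def f(p,tilt=True):
    A,B=model(p);return np.r_[D(A,rim),D(B,fl),(p[3:]*20/.1 if tilt else p[3:]*1e5),p[2]*300]
for t in(False,True):
    r=least_squares(f,[0,-.002,0,0.001,0.001],kwargs=dict(tilt=t),diff_step=1e-4);print(r.x.round(4),r.fun.round(1))
E
```

```text
flange col 262 [165, 162, 161, 160, 161, 160, 161, 162, 154, 140, 132, 138, 143, 146, 148, 150, 143, 112, 81, 68]
rim row 228 [184, 185, 185, 184, 185, 185, 176, 160, 154, 145, 123, 126, 129, 106, 71, 56, 55, 58] [52, 52, 51, 51, 77, 116, 132, 127, 125, 146, 146, 128, 123, 124, 126, 126, 127]
col 250 rim [67, 66, 69, 71, 70, 70, 69, 69, 70, 82, 114, 142, 141, 122, 112, 111, 107, 105, 121, 147, 160, 159]
[-0.0048 -0.0014  0.0043 -0.      0.    ] [ 0.3  0.2  1.   1.2  1.4  0.1  0.4 -0.   0.   1.3]
[-0.0048 -0.0017  0.0042 -0.0024  0.0002] [ 0.4  0.2  1.   1.1  1.3  0.2  0.4 -0.5  0.   1.3]
```

carry_out(increments=[[[0,0,0,0.08,0.1,0,1],[0,0,0,0.08,0.2,0,1],[0,0,0,0.08,0.25,0,1],[0,0,0,0.08,0.25,0,1],[0,0,0,0.08,0.25,0,1]]])

```text
time_s: 8.28
eef_pos: [0.5142, 0.3138, 0.1712]
tcp_rot: [-2.038, -2.391, 0.0]
contact_force: [-0.9, -0.5, -1.9]
finger_gap: 0.0086
finger_force: 88.0
```

```bash
python3 - <<'E'
from h import *; from rig import *; import pickle
s=read_state();m=camera_model("wrist");im=get_image("wrist")[:,:,::-1];pickle.dump((s,m),open("w5.pkl","wb"));cv2.imwrite("pics/w5.png",im)
print(s["time_s"],s["eef_pos"],s["contact_force"],s["wrist_torque"])
T=R.from_rotvec(s["tcp_rot"]);print("bar +end pred",proj(m,s["eef_pos"]+T.apply([[.028,0,-.030],[.028,0,-.008]])))
g=cv2.cvtColor(im,cv2.COLOR_BGR2GRAY);print(g[228:262,276].tolist())
E
```

```text
8.275 [0.5142083  0.31376959 0.17123962] [-0.85041595 -0.53131829 -1.87852866] [0.05331196 0.0020776  0.02698268]
bar +end pred [[277.82450174 256.37320806]
 [277.52951934 233.76630279]]
[107, 107, 106, 105, 105, 107, 106, 106, 106, 106, 106, 104, 107, 107, 101, 78, 43, 18, 9, 10, 9, 5, 11, 6, 13, 9, 7, 9, 9, 11, 12, 14, 15, 14]
```

carry_out(increments=[[[0,0,0,0,0.1,0,1],[0,0,0,0,0.2,0,1],[0,0,0,0,0.28,0,1],[0,0,0,0,0.36,0,1],[0,0,0,0,0.42,0,1],[0,0,0,0,0.45,0,1]]])

```text
time_s: 9.07
eef_pos: [0.5412, 0.3181, 0.1712]
tcp_rot: [-2.038, -2.391, 0.0]
contact_force: [-2.1, -1.0, -2.3]
finger_gap: 0.0083
finger_force: 88.0
```

carry_out(increments=[[[0,0,0,0,0.02,0,1],[0,0,0,0,0.03,0,1],[0,0,0,0,0.03,0,1]]])

```text
time_s: 9.45
eef_pos: [0.5426, 0.3184, 0.1713]
tcp_rot: [-2.038, -2.391, 0.0]
contact_force: [-2.3, -0.0, -2.1]
finger_gap: 0.0089
finger_force: 89.1
```

```bash
python3 - <<'E'
from h import *; from rig import *; import pickle
s=read_state();m=camera_model("wrist");im=get_image("wrist")[:,:,::-1];pickle.dump((s,m),open("w6.pkl","wb"));cv2.imwrite("pics/w6.png",im)
print(s["time_s"],s["eef_pos"],s["contact_force"],s["wrist_torque"])
hsv=cv2.cvtColor(im,cv2.COLOR_BGR2HSV);mk=cv2.inRange(hsv,(105,120,40),(125,255,255))
n,l,st,c=cv2.connectedComponentsWithStats(mk);print([(st[i].tolist()) for i in range(1,n) if st[i,4]>60])
E
```

```text
9.45 [0.5426074  0.31837894 0.17126088] [-2.33084228 -0.00940851 -2.12267423] [-0.08067789  0.73484296 -0.00858162]
[[224, 187, 40, 47, 1454]]
```

carry_out(increments=[[[0,0,0,0,0.02,0,1],[0,0,0,0,0.03,0,1],[0,0,0,0,0.03,0,1],[0,0,0,0,0.03,0,1]]])

```text
time_s: 10.0
eef_pos: [0.5434, 0.3186, 0.1714]
tcp_rot: [-2.037, -2.39, 0.002]
contact_force: [-6.4, -1.0, 1.1]
finger_gap: 0.0083
finger_force: 89.9
```

```bash
python3 - <<'E'
from h import *; from rig import *; import pickle
s=read_state();print(s["time_s"],s["eef_pos"],s["contact_force"],s["wrist_torque"])
for n in("wrist","top","side"):
    im=get_image(n)[:,:,::-1];cv2.imwrite(f"pics/{n}7.png",im)
    hsv=cv2.cvtColor(im,cv2.COLOR_BGR2HSV);mk=cv2.inRange(hsv,(100,120,30),(125,255,255))
    k,l,st,c=cv2.connectedComponentsWithStats(mk);print(n,[(st[i].tolist()) for i in range(1,k) if st[i,4]>15])
E
```

```text
10.0 [0.54339453 0.31858203 0.17140461] [-6.36708578 -0.95366375  1.07765036] [-0.31305996  1.8465039  -0.06531851]
wrist [[259, 180, 5, 14, 56], [285, 180, 8, 16, 82], [224, 192, 36, 41, 1190]]
top [[83, 0, 16, 5, 38], [112, 0, 31, 4, 90], [152, 0, 24, 7, 148], [183, 0, 9, 10, 77], [198, 2, 72, 14, 538], [92, 9, 15, 14, 101], [282, 8, 49, 16, 430], [359, 19, 14, 7, 76], [389, 21, 29, 8, 185], [419, 23, 11, 8, 64], [452, 24, 9, 11, 84], [467, 27, 29, 10, 196], [286, 31, 11, 9, 63], [513, 32, 47, 11, 324], [89, 34, 15, 3, 32], [449, 126, 12, 11, 104], [414, 183, 12, 12, 111], [149, 200, 15, 14, 117], [272, 215, 6, 4, 19], [257, 217, 6, 3, 16], [307, 274, 27, 11, 49]]
side [[356, 9, 9, 17, 69], [428, 33, 32, 22, 303], [381, 43, 30, 39, 304], [377, 68, 13, 11, 108], [409, 82, 9, 7, 28], [425, 98, 11, 20, 103], [201, 113, 22, 15, 197], [440, 117, 5, 14, 44], [450, 126, 6, 16, 50], [439, 150, 12, 12, 72], [418, 152, 5, 14, 35], [491, 182, 27, 37, 337], [266, 210, 6, 7, 29], [271, 219, 6, 7, 29], [532, 239, 10, 16, 92], [544, 248, 5, 10, 19], [547, 256, 13, 25, 172], [213, 275, 19, 23, 82], [347, 323, 16, 17, 209], [444, 350, 18, 17, 234]]
```

The plate is at its stop (6 N) and no blue is left in the chute in the side view. I'll back off and count the stoppers in the cup.

carry_out(increments=[[[0,0,0,0,0,0,1],[0,0,0,0,-0.1,0,1],[0,0,0,0,-0.25,0,1],[0,0,0,0,-0.45,0,1],[0,0,0,0,-0.65,0,1],[0,0,0,0,-0.8,0,1],[0,0,0,0,-0.8,0,1],[0,0,0,0,-0.8,0,1]]])

```text
time_s: 11.15
eef_pos: [0.4976, 0.3112, 0.1715]
tcp_rot: [2.038, 2.391, 0.001]
contact_force: [-0.2, -0.7, -2.1]
finger_gap: 0.0085
finger_force: 89.2
```

```bash
python3 - <<'E'
from h import *; from rig import *; import pickle
F=[]
for n in("wrist","top","side"):
    s=read_state();F.append(s["contact_force"]);m=camera_model(n);im=get_image(n)[:,:,::-1];cv2.imwrite(f"pics/{n}8.png",im)
    if n=="wrist":pickle.dump((s,m),open("w8.pkl","wb"))
    hsv=cv2.cvtColor(im,cv2.COLOR_BGR2HSV);mk=cv2.inRange(hsv,(100,120,30),(125,255,255))
    k,l,st,c=cv2.connectedComponentsWithStats(mk);print(n,[(st[i].tolist(),c[i].round().tolist()) for i in range(1,k) if st[i,4]>15 and (n=="wrist" or (st[i,0]<300 and 100<st[i,1]<240))])
    if n=="wrist":
        for r in mk[160:270:3,200:350:2]: print("".join(".#"[x>0] for x in r))
s=read_state();print(s["time_s"],s["eef_pos"],np.mean(F,0))
E
```

```text
wrist [([234, 180, 31, 47, 1065], [250.0, 204.0]), ([286, 180, 16, 22, 257], [293.0, 190.0])]Traceback (most recent call last):
  File "<stdin>", line 9, in <module>
  File "<stdin>", line 9, in <genexpr>
TypeError: string indices must be integers, not 'numpy.bool'
```

```bash
python3 - <<'E'
from h import *
im=cv2.imread("pics/wrist8.png");hsv=cv2.cvtColor(im,cv2.COLOR_BGR2HSV);mk=cv2.inRange(hsv,(100,120,30),(125,255,255))
v=hsv[:,:,2]
for r in range(174,236,2): print(r," ".join("%3d"%v[r,c] if mk[r,c] else "  ." for c in range(230,308,2)))
E
python3 - <<'E'
from h import *; from rig import *
for n in("top","side"):
    m=camera_model(n);im=get_image(n)[:,:,::-1];cv2.imwrite(f"pics/{n}8.png",im)
    hsv=cv2.cvtColor(im,cv2.COLOR_BGR2HSV);mk=cv2.inRange(hsv,(100,120,30),(125,255,255))
    k,l,st,c=cv2.connectedComponentsWithStats(mk);print(n,[(st[i].tolist()) for i in range(1,k) if st[i,4]>15 and st[i,0]<300 and 100<st[i,1]<240],proj(m,(.4976,.308,.04)))
print(read_state()["contact_force"])
E
```

```text
174   .   .   .   .   .   .   .   .   .   .   .   .   .   .   .   .   .   .   .   .   .   .   .   .   .   .   .   .   .   .   .   .   .   .   .   .   .   .   .
176   .   .   .   .   .   .   .   .   .   .   .   .   .   .   .   .   .   .   .   .   .   .   .   .   .   .   .   .   .   .   .   .   .   .   .   .   .   .   .
178   .   .   .   .   .   .   .   .   .   .   .   .   .   .   .   .   .   .   .   .   .   .   .   .   .   .   .   .   .   .   .   .   .   .   .   .   .   .   .
180   .   .   .   .   .   .   .   .   .   .   .   .   .   .   .   .  72   .   .   .   .   .   .   .   .   .   .   .  89  93  92   .   .   .   .   .   .   .   .
182   .   .   .   .   .   .   .   .   .   .   .   .   . 100 102  93  92  69   .   .   .   .   .   .   .   .   .   . 101 129 122  94  93   .   .   .   .   .   .
184   .   .   .   .   .   .   .   .   .   . 118 122 116 120 120 112 104  74   .   .   .   .   .   .   .   .   .   . 107 144 134 104 105  96  90  91   .   .   .
186   .   .   .   .   .   .   .   . 103 128 137 137 134 129 125 120 111   .   .   .   .   .   .   .   .   .   .   .   . 142 142 138 139 131 
[... 3429 characters left out ...]
 .   .   .   .   .   .   .   .   .   .   .   .   .   .   .   .   .   .   .   .   .   .   .   .   .   .   .   .
232   .   .   .   .   .   .   .   .   .   .   .   .   .   .   .   .   .   .   .   .   .   .   .   .   .   .   .   .   .   .   .   .   .   .   .   .   .   .   .
234   .   .   .   .   .   .   .   .   .   .   .   .   .   .   .   .   .   .   .   .   .   .   .   .   .   .   .   .   .   .   .   .   .   .   .   .   .   .   .
top [[148, 211, 18, 18, 184], [272, 215, 6, 4, 19], [257, 217, 6, 3, 16]] [[162.40953391 220.12186824]]
side [[201, 113, 22, 15, 196], [239, 156, 11, 3, 21], [266, 210, 6, 7, 29], [271, 219, 6, 7, 30]] [[247.83421454 167.2278651 ]]
[-0.87131838 -0.73441922 -1.7410363 ]
```

All three stoppers are in the cup: two distinct overlapping ones on the left and one on the right, with none elsewhere. Next I'll carry it round the centrifuge's front.

```bash
python3 - <<'E'
from h import *; from rig import *
s=read_state()
for p in((.437,.29,.265),(.437,.2,.265),(.437,.12,.265),(.437,0,.265),(.437,-.14,.265),(.48,-.2,.265),(.5235,-.2455,.265)):print(p,plan(s,p,np.pi/2).round(2))
E
```

```text
(0.437, 0.29, 0.265) [ 0.   -0.    1.82 -0.19 -1.05 -1.56]
(0.437, 0.2, 0.265) [ 0.   -0.    1.82 -1.67 -1.29 -1.56]
(0.437, 0.12, 0.265) [ 0.   -0.    1.82 -2.99 -1.5  -1.56]
(0.437, 0, 0.265) [ 0.   -0.    1.82 -4.96 -1.82 -1.56]
(0.437, -0.14, 0.265) [ 0.   -0.    1.82 -7.26 -2.19 -1.56]
(0.48, -0.2, 0.265) [ 0.   -0.    1.82 -8.36 -1.64 -1.56]
(0.5235, -0.2455, 0.265) [ 0.   -0.    1.82 -9.23 -1.04 -1.56]
```

carry_out(increments=[[[0,0,0,0,-0.2,-0.4,1],[0,0,0,-0.05,-0.5,-0.9,1],[0,0,0.3,-0.12,-0.85,-1.3,1],[0,0,0.6,-0.3,-1.05,-1.56,1],[0,0,0.9,-0.9,-1.16,-1.56,1],[0,0,1.2,-1.67,-1.29,-1.56,1],[0,0,1.5,-2.4,-1.4,-1.56,1],[0,0,1.8,-3,-1.5,-1.56,1]]])

```text
time_s: 12.3
eef_pos: [0.4368, 0.1171, 0.2648]
tcp_rot: [2.221, 2.221, -0.0]
contact_force: [0.0, -0.3, -1.5]
finger_gap: 0.0081
finger_force: 89.2
```

```bash
python3 - <<'E'
from h import *; from rig import *
s=read_state();print(s["eef_pos"])
for p in((.437,0,.265),(.437,-.12,.265),(.48,-.2,.265),(.5235,-.2455,.265)):print(p,plan(s,p,np.pi/2).round(2))
E
```

```text
[0.4367718  0.11707116 0.26475857]
(0.437, 0, 0.265) [-0.    0.    0.   -1.95  0.   -0.  ]
(0.437, -0.12, 0.265) [-0.    0.    0.   -3.95  0.   -0.  ]
(0.48, -0.2, 0.265) [-0.    0.    0.   -5.28  0.72 -0.  ]
(0.5235, -0.2455, 0.265) [-0.    0.    0.   -6.04  1.45 -0.  ]
```

carry_out(increments=[[[0,0,0,-0.7,0,0,1],[0,0,0,-1.6,0,0,1],[0,0,0,-2.5,0,0,1],[0,0,0,-3.4,0,0,1],[0,0,0,-4.3,0.1,0,1],[0,0,0,-5.1,0.5,0,1],[0,0,0,-5.7,1,0,1],[0,0,0,-6.1,1.4,0,1]]])

```text
time_s: 13.3
eef_pos: [0.522, -0.2493, 0.2643]
tcp_rot: [-2.222, -2.221, 0.001]
contact_force: [-0.3, 0.6, -1.8]
finger_gap: 0.0088
finger_force: 89.2
```

carry_out(increments=[[[0,0,0,0,0.05,0,1],[0,0,0,0,0.05,0,1],[0,0,0,0,0.05,0,1]]])

```text
time_s: 13.68
eef_pos: [0.524, -0.2461, 0.2651]
tcp_rot: [-2.218, -2.224, 0.0]
contact_force: [0.3, -0.6, -3.0]
finger_gap: 0.0085
finger_force: 89.2
```

```bash
python3 - <<'E'
from h import *; from rig import *; import pickle
s=read_state();m=camera_model("wrist");im=get_image("wrist")[:,:,::-1];cv2.imwrite("pics/w9.png",im);pickle.dump((s,m),open("w9.pkl","wb"))
for n in("top","side"): cv2.imwrite(f"pics/{n}9.png",get_image(n)[:,:,::-1])
print(s["time_s"],s["eef_pos"],s["contact_force"])
g=cv2.cvtColor(im,cv2.COLOR_BGR2GRAY);g1=cv2.cvtColor(cv2.imread("pics/w1.png"),cv2.COLOR_BGR2GRAY)
# dark screws / corner features: find blobs in w1 -> world on platform z=.067 -> predict in w9, match by template
w1=pickle.load(open("w1.pkl","rb"))
for u,v in((308,89.5),(418.5,126.5),(266.5,205),(366,236),(294.5,127),(399.5,162),(279,173),(380.5,206)):
    P=atz(w1,u,v,.067);q=proj(m,P)[0];print((u,v),P.round(4),q.round(1))
E
```

```text
13.675 [ 0.52400612 -0.24605276  0.26505834] [ 0.34204419 -0.55386988 -3.02136191]
(308, 89.5) [ 0.482  -0.1572  0.067 ] [234.   93.5]
(418.5, 126.5) [ 0.6168 -0.1995  0.067 ] [367.9 137.7]
(266.5, 205) [ 0.4318 -0.2988  0.067 ] [194.2 228. ]
(366, 236) [ 0.5658 -0.3432  0.067 ] [312.6 263.6]
(294.5, 127) [ 0.4669 -0.1997  0.067 ] [220.9 137.7]
(399.5, 162) [ 0.599  -0.2427  0.067 ] [347.4 179.1]
(279, 173) [ 0.4481 -0.2563  0.067 ] [206.3 191.3]
(380.5, 206) [ 0.5811 -0.3006  0.067 ] [327.7 229.6]
```

```bash
python3 - <<'E'
from h import *; from rig import *; import pickle
s,m=pickle.load(open("w9.pkl","rb"));im=cv2.imread("pics/w9.png");g=cv2.cvtColor(im,cv2.COLOR_BGR2GRAY)
for u,v in((234,93.5),(367.9,137.7),(312.6,263.6),(220.9,137.7),(347.4,179.1),(206.3,191.3),(327.7,229.6)):
    u0,v0=int(u)-9,int(v)-9;w=g[v0:v0+19,u0:u0+19].astype(float);k=np.clip(np.median(w)-25-w,0,None)
    yy,xx=np.mgrid[:19,:19];print((u,v),int(k.sum()),None if k.sum()<50 else ((k*xx).sum()/k.sum()+u0,(k*yy).sum()/k.sum()+v0))
a=np.linspace(0,6.283,400);x,y,z=s["eef_pos"]
for n in("top","side"):
    c=camera_model(n);G=cv2.cvtColor(cv2.imread(f"pics/{n}9.png"),cv2.COLOR_BGR2GRAY);G0=cv2.cvtColor(cv2.imread(f"pics/{n}0.png"),cv2.COLOR_BGR2GRAY)
    for d in(0,-.0048):
        P=np.vstack([proj(c,np.c_[x+r*np.cos(a),y+d+r*np.sin(a),0*a+z-.139+h]) for r,h in((.042,.072),(.045,.002))]);print(n,d,P.min(0).round(1),P.max(0).round(1))
        Q=proj(c,np.c_[x+.042*np.cos(a),y+d+.042*np.sin(a),0*a+z-.139+.072]);print("rim",Q.min(0).round(1),Q[Q[:,0].argmin()].round(),Q.max(0).round(1))
    lo=P.min(0).astype(int)-6;hi=P.max(0).astype(int)+8
    for r in range(lo[1],hi[1],3): print(r,lo[0],"".join("%4d"%t for t in G[r,lo[0]:hi[0]]))
E
```

```text
(234, 93.5) 373 (np.float64(234.04825737265415), np.float64(93.20375335120643))
(367.9, 137.7) 226 (np.float64(364.95575221238937), np.float64(136.4203539823009))
(312.6, 263.6) 0 None
(220.9, 137.7) 7488 (np.float64(219.74626068376068), np.float64(137.00040064102564))
(347.4, 179.1) 6961 (np.float64(348.08648182732367), np.float64(179.36101134894412))
(206.3, 191.3) 7136 (np.float64(205.20333520179372), np.float64(190.93231502242153))
(327.7, 229.6) 0 None
top 0 [338.  205.3] [376.1 242.3]
rim [343.3 205.3] [343. 221.] [376.1 237.6]
top -0.0048 [339.8 205.5] [378.  242.4]
rim [345.2 205.5] [345. 221.] [378.  237.8]
199 333  195 211 218 213 204 206 213 218 218 216 200 174 127  82  51  38  37  38  41  42  44  44  46  47  48  50  52  51  52  53  55  54  54  57  56  56  56  57  56  56  57  59  59  60  60  59  61  61  60  61  62  61  63
202 333  213 219 220 220 219 220 217 205 177 134  87  51  40  37  38  39  41  43  46  46  46  48  50  50  51  53  53  54  55  55  55  56  56  56  58  57  58  58  58  58  61  60  61  60  60  62  61  62  61  62  62  60  61
205 333  219 220 220 218 212 189 1
[... 7301 characters left out ...]
7  78  96 159 161 161 168 172 190 214 217 217 217
283 256  216 216 217 215 190 173 150 117 170 184 158 106  82  81  79  81  80  81  78  79  81  82  83  86  86  88  88  89  90  85  87  83  80  80  80  79  79  79  83  81  79  81 112 132 167 170 182 182 184 213 217 216
286 256  216 216 216 195 186 186 187 186 159 155 178 125  98  94  93  93  83  80  79  81  81  81  82  78  79  82  81  81  81  82  80  82  81  81  81  80  81  81  79  80  82 100 110 111 125 122 124 153 183 191 214 216
289 256  217 216 216 215 175 185 185 192 135  98  98 109  97  96  93  97  95  96  95  94  93  83  81  81  79  80  81  81  80  81  80  81  81  82  82  91  94  99 114 130 121 107 127 127 133 174 171 181 169 214 216 216
```

carry_out(increments=[[[0,0,0,0,0.01,0.15,1],[0,0,0,0,0.01,0.3,1],[0,0,0,0,0.01,0.4,1],[0,0,0,0,0.01,0.48,1],[0,0,0,0,0.01,0.48,1],[0,0,0,0,0.01,0.48,1]]])

```text
time_s: 14.58
eef_pos: [0.5253, -0.2468, 0.2363]
tcp_rot: [2.219, 2.223, 0.0]
contact_force: [0.4, -0.7, -1.8]
finger_gap: 0.0086
finger_force: 89.2
```

carry_out(increments=[[[0,0,0,0,0,0.04,1],[0,0,0,0,0,0.07,1],[0,0,0,0,0,0.07,1]]])

```text
time_s: 14.95
eef_pos: [0.5251, -0.2467, 0.2318]
tcp_rot: [-2.219, -2.224, 0.0]
contact_force: [-0.1, -0.1, -1.1]
finger_gap: 0.0087
finger_force: 89.2
```

```bash
python3 - <<'E'
from rig import *
s=read_state();print(s["time_s"],s["eef_pos"],s["contact_force"],s["wrist_torque"])
E
```

```text
14.95 [ 0.52513071 -0.24667343  0.23176492] [-0.11294025 -0.05439042 -1.13981149] [ 0.06321055 -0.03183025  0.09971924]
```

carry_out(increments=[[[0,0,0,0,0,0.02,1],[0,0,0,0,0,0.04,1],[0,0,0,0,0,0.04,1]]])

```text
time_s: 15.32
eef_pos: [0.5252, -0.2467, 0.2294]
tcp_rot: [-2.219, -2.224, 0.0]
contact_force: [0.1, -0.0, -1.7]
finger_gap: 0.0086
finger_force: 89.2
```

carry_out(increments=[[[0,0,0,0,0,0.02,1],[0,0,0,0,0,0.03,1],[0,0,0,0,0,0.03,1]]])

```text
time_s: 15.7
eef_pos: [0.5252, -0.2468, 0.2278]
tcp_rot: [2.219, 2.224, 0.0]
contact_force: [-0.2, -0.1, -0.3]
finger_gap: 0.0081
finger_force: 89.5
```

```bash
python3 - <<'E'
from rig import *
s=read_state();print(s["time_s"],s["eef_pos"],s["contact_force"],s["wrist_torque"])
E
```

```text
15.7 [ 0.52524831 -0.24676483  0.22776722] [-0.16323701 -0.1263667  -0.26018385] [-0.00628316  0.09196044  0.02943111]
```

carry_out(increments=[[[0,0,0,0,0,0.03,1],[0,0,0,0,0,0.06,1],[0,0,0,0,0,0.06,1]]])

```text
time_s: 16.08
eef_pos: [0.5256, -0.2469, 0.2245]
tcp_rot: [2.218, 2.223, 0.001]
contact_force: [0.5, 0.2, 2.8]
finger_gap: 0.0085
finger_force: 90.1
```

carry_out(increments=[[[0,0,0,0,0,0.03,1],[0,0,0,0,0,0.06,1],[0,0,0,0,0,0.06,1]]])

```text
time_s: 16.45
eef_pos: [0.5257, -0.2471, 0.2216]
tcp_rot: [2.218, 2.222, 0.001]
contact_force: [-0.3, 0.0, 0.8]
finger_gap: 0.0085
finger_force: 89.7
```

carry_out(increments=[[[0,0,0,0,0,0.02,1],[0,0,0,0,0,0.04,1],[0,0,0,0,0,0.04,1]]])

```text
time_s: 16.82
eef_pos: [0.5253, -0.2468, 0.218]
tcp_rot: [2.219, 2.224, 0.0]
contact_force: [0.3, -0.2, 4.1]
finger_gap: 0.0087
finger_force: 90.1
```

carry_out(increments=[[[0,0,0,0,0,0.02,1],[0,0,0,0,0,0.04,1],[0,0,0,0,0,0.04,1]]])

```text
time_s: 17.2
eef_pos: [0.5255, -0.2469, 0.2162]
tcp_rot: [2.218, 2.223, 0.0]
contact_force: [-0.9, 0.1, 7.3]
finger_gap: 0.0086
finger_force: 90.8
```

carry_out(increments=[[[0,0,0,0,0,0.02,1],[0,0,0,0,0,0.03,1],[0,0,0,0,0,0.03,1]]])

```text
time_s: 17.58
eef_pos: [0.5256, -0.2469, 0.2148]
tcp_rot: [2.218, 2.223, 0.001]
contact_force: [-0.3, 0.3, 11.5]
finger_gap: 0.0086
finger_force: 91.3
```

carry_out(increments=[[[0,0,0,0,0,0.02,1],[0,0,0,0,0,0.03,1],[0,0,0,0,0,0.03,1]]])

```text
time_s: 17.95
eef_pos: [0.5257, -0.247, 0.2136]
tcp_rot: [2.218, 2.222, 0.001]
contact_force: [-2.2, 0.9, 16.5]
finger_gap: 0.0086
finger_force: 91.9
```

```bash
python3 - <<'E'
from rig import *
for i in range(3):
    s=read_state();print(s["time_s"],s["eef_pos"],s["contact_force"],s["finger_force"]);get_image("side")
E
```

```text
17.95 [ 0.52572058 -0.24699145  0.21357963] [-2.2042396   0.94047201 16.54366571] 91.93764209747314
18.0 [ 0.52571091 -0.24700748  0.21358352] [-1.90872084  1.14662279 14.92573544] 91.95362448692322
18.05 [ 0.52570841 -0.24698916  0.21356159] [-1.51371043  1.34056566 15.89330663] 91.94776654243469
```

carry_out(increments=[[[0,0,0,0,0,0.01,1],[0,0,0,0,0,0.02,1],[0,0,0,0,0,0.02,1]]])

```text
time_s: 18.48
eef_pos: [0.5261, -0.2472, 0.2135]
tcp_rot: [2.216, 2.221, 0.001]
contact_force: [-2.6, 1.2, 23.4]
finger_gap: 0.0086
finger_force: 93.3
```

```bash
python3 - <<'E'
from rig import *; from h import *
for i in range(2):
    s=read_state();print(s["time_s"],s["eef_pos"],s["contact_force"],s["finger_force"]);im=get_image("wrist")
hsv=cv2.cvtColor(im,cv2.COLOR_RGB2HSV);mk=cv2.inRange(hsv,(100,120,30),(125,255,255))
k,l,st,c=cv2.connectedComponentsWithStats(mk);print([(st[i].tolist()) for i in range(1,k) if st[i,4]>30])
E
```

```text
18.475 [ 0.52605542 -0.24719643  0.21349694] [-2.55249038  1.22260303 23.37184253] 93.31472039222717
18.525 [ 0.52606483 -0.24717083  0.2135003 ] [-3.26896344  2.7049122  24.15260294] 93.29200387001038
[[99, 65, 58, 86, 881], [286, 180, 15, 24, 262], [242, 206, 21, 31, 547], [289, 216, 13, 32, 271], [388, 370, 13, 16, 78]]
```

The plate is on its stop with 24 N, and all three stoppers are visible in the cup. Handing in.

```bash
python3 -c "
from rig import *
print(close_job())"
```

```text
the job is handed in; nothing more can be done
None
```

The job is handed in at about 18.5 s: all three stoppers are in the cup, and the cup is pressed onto the base plate's stop at about 24 N with the handle still gripped. I inferred the snap from the cup's height and the plate's spring force; I did not do a pull test.

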